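Scoop the loose chokes out of the sorting bay into the kit box

TASK

Take the hand scoop from its V-notched rest, scoop the three round-ended chokes out of their bay and tip them into the open cardboard box, moving them with the scoop only and never with the gripper itself. Then lay the scoop back so that its round handle lies cradled in both V-notches of the rest, and let go. Leave the relays, the other things on the bench and the upright box as they are.

Things in the scene. Friction and masses are not known exactly. Their poses are not given: they have to be found in the camera images.
- choke1_center (a point): loose ferrite choke, a grey barrel with fully round ends (a capsule), 34 mm thick and 48 mm long, 60 g, with two thin darker bands round its middle; lies on its side on the bench inside bay_a and rolls easily. This point is its centre (17 mm over the bench); its x axis is the long axis
- choke2_center (a point): loose ferrite choke, a grey barrel with fully round ends (a capsule), 34 mm thick and 48 mm long, 60 g, with two thin darker bands round its middle; lies on its side on the bench inside bay_a and rolls easily. This point is its centre (17 mm over the bench); its x axis is the long axis
- choke3_center (a point): loose ferrite choke, a grey barrel with fully round ends (a capsule), 34 mm thick and 48 mm long, 60 g, with two thin darker bands round its middle; lies on its side on the bench inside bay_a and rolls easily. This point is its centre (17 mm over the bench); its x axis is the long axis
- bay_a: low aluminium pen fixed to the bench, which is its floor. Origin on the bench; x points from the open entrance (x = -85 mm, no lip) to the closed end. Inside 126 mm wide; side rails 5 mm thick, 26 mm tall, x = -85 to 80 mm. The end plate leans outward, 65 degrees up from the bench: from x = 65 mm on the bench to x = 80 mm, 33 mm high. Holds the three chokes.
- bay_b: low aluminium pen fixed to the bench, which is its floor. Origin on the bench; x points from the open entrance (x = -85 mm, no lip) to the closed end. Inside 126 mm wide; side rails 5 mm thick, 26 mm tall, x = -85 to 80 mm. The end plate leans outward, 65 degrees up from the bench: from x = 65 mm on the bench to x = 80 mm, 33 mm high. Same make, holds the two relays; leave alone.
- scoop: loose hand scoop, 280 g: wooden handle, sheet-steel pan. Origin on the handle's axis, mid-length; x runs along the handle to the pan's nose, z up out of the pan. Handle round, 22 mm thick, x = -70 to 70 mm. Pan 114 mm wide, flat floor x = 70 to 165 mm, its top at z = -50 mm; open at the nose. Starts in the rest, pan hanging 18 mm over the bench
- scoop_grip (a point): the place to grip the scoop: handle axis, middle of its length (same as the scoop's origin), about 25 mm behind the centre of mass; axes as the scoop
- scoop_lip (a point): middle of the pan's front lip, underside: x = 165, z = -52 mm in the scoop's frame; the lip is 2 mm thick. Side walls 2 mm thick, 24 mm tall, end 17 mm behind the lip; the rear wall at x = 70 to 73 mm reaches z = -24 mm, with a 30 mm wide neck up to the handle
- rest: dark steel rest fixed to the bench: base plate 125 x 75 x 8 mm, two posts at x = -50 and 50 mm, each 10 mm thick, ending in 90-degree V-notches that run along x and open upward, mouths 50 mm wide (y) at 80 mm height. Origin on the bench under the middle. The scoop starts in it with its x axis the same way as the rest's
- rest_cradle (a point): the point where the middle of the handle lies when cradled: 70 mm over the bench, midway between the notches; axes as the rest
- box: open-topped empty cardboard box, loose, 600 g, 150 mm (x) by 130 mm (y) by 65 mm tall outside, walls and floor 5 mm; origin at the centre of its underside
- relay1_center (a point): square-edged relay, clear cover on a black foot, 49 x 36 mm, 41 mm tall, loose in the other bay; leave alone. This point is its centre, half-way up
- relay2_center (a point): square-edged relay, clear cover on a black foot, 49 x 36 mm, 41 mm tall, loose in the other bay; leave alone. This point is its centre, half-way up
- reel: white solder reel, 52 mm across, 36 mm tall, upright; bystander; origin under its centre
- driver: yellow-handled screwdriver lying on the bench; bystander; origin under its middle, x axis along it
- meter: yellow multimeter, 75 x 150 x 36 mm, lying flat; bystander; origin under its centre
- transformer: small open transformer, 75 x 74 x 50 mm, bystander; origin under its centre
- flux: amber closed jar, 48 mm across, 75 mm tall; bystander; origin under its centre
There are look-alikes about, which are no part of the job. Leave any green look-alike of the part that bears choke3_center alone.

How it is judged:
By the outcome, as a careful person would: the job done as asked, in the order asked, and still so for the second after the job is handed in, with the robot touching nothing.
It also fails if it takes over 72 s, if anything falls off the work surface, if the arm or the gripper's body presses on something with over 40 N, if the wrist force passes 120 N, or if a joint passes its speed limit or range.

ROBOT

A 6-joint arm with a two-finger parallel gripper is mounted at the origin on the work surface. World frame = base frame: x ahead of the robot, y to its left, z up, the work surface at z = 0. Lengths are in m, angles in rad, forces in N, time in s.
With the tool pointing down it reaches from about 0.275 to 0.725 m from the base axis. Payload 5.6 kg.
Tool frame: the origin (TCP) lies between the finger pads; the fingertips stand 14 mm ahead of it and the grasp point (between the pads) lies 5 mm behind it (env.tip_reach is the distance from the TCP to the fingertips, in m); z points along the fingers, y is the line along which they close (so a half turn about z gives the same grasp; the last joint's range is limited). The gripper opens to 85 mm and grips with 20 to 120 N. Pads are 22 mm wide; open, the fingers measure 114 mm over their backs; the gripper's body (76 mm by 85 mm) begins 54 mm behind the grasp point. The pads swing forward as they close: fully open they stand 13 mm farther back than shut.
Start: joints at [-0.999, 0.255, 0.108, 0, -1.424, -0.285], TCP at [0.156, -0.528, 0.208] pointing down, gripper open.
Joint ranges: [-2.95, 2.95], [-1.21, 1.97], [-1.09, 1.5], [-2.87, 1.71], [-2.94, -0.07], [-3.05, 3.05]. Speed limits (rad/s): [2.57, 2.57, 3.14, 3.14, 3.14, 3.14].

INTERFACE

Orientations are given as a 3x3 rotation matrix whose columns are the frame's x, y, z axes.
In Python, from cell import env gives the robot as it stands. Calls block until the motion is done:
- env.move_pose(position, orientation): joint-space move of the TCP to a pose.
- env.movel(position, v=0.15, ori=None, contact_N=None): straight line of the TCP; ori=None keeps the orientation; v is the mean speed in m/s. With contact_N (N) it stops when the force on the tool has changed by that much, and returns True; else False.
- env.goto_joints(angles): joint-space move.
- env.gripper_open() and env.close_gripper(): open the fingers fully, or close them until they stop; the grip force is fixed at half the most.
- env.hold(seconds).
- env.ik(position, orientation): joint angles nearest the present ones, or None.
- env.state(): the state.
- env.get_image(name): name is "side" or "top"; returns (picture, depth): 400x640x3 uint8, red, green, blue; 400x640 float32, m along the optical axis (not along the pixel's ray), 0 where there is no reading.
- env.camera_params(name): a dict with "fovy" (degrees; the focal length in pixels is half the picture's height over the tangent of half this angle, whatever the lens; pixels are square), "cx", "cy" (the principal point, pixels), "world_from_camera" (4x4, takes a point from camera to world coordinates). Camera axes: x right, y down, z forward; pixel columns grow to the right and rows downward; lengths in m; the calibration is good to about 2 mm. A picture is of the moment at which its call begins. camera_params takes no time and is no camera call.
A pose or a line that the arm cannot do raises env.Unreachable and nothing moves.
- env.finish_job(): hands the job in, once; it reports no verdict.
The state is a dict: "clock": time; "joints": joint angles; "qvel": joint speeds; "joint_torque": joint torques, N m; "tcp_pos": TCP position; "orientation": TCP orientation; "ft_force": force on the tool from outside, world axes, zero at the start; "torque": the same for the moment, N m; "grip_width": opening from 0.0 (shut) to 1.0 (fully open).
Only numpy, scipy, OpenCV 4.12 (cv2) and the standard library are available. Lean on these libraries where they do the work, as an engineer would, in place of code of your own. Each camera call takes 0.05 s, during which the arm holds its last target. There are 200 camera calls.

## Working session

There is one attempt and no reset: what is moved stays moved. The work goes in short steps, each a Python script; the robot and the scene stay as the last script left them, time stands still between calls to the robot, and variables do not carry over. Pictures are saved under pics/ and viewed, on a budget of 10 in all, crops included, one or two more only if the job needs it, and the job is handed in when it is done.

```bash
ls; mkdir -p pics; python3 - <<'E'
from cell import env
import cv2,numpy as np
for n in("top","side"):
    p,d=env.get_image(n); cv2.imwrite(f"pics/{n}0.png",p[:,:,::-1]); np.savez(f"pics/{n}0.npz",p=p,d=d)
    c=env.camera_params(n); print(n,c['fovy'],c['cx'],c['cy'],np.round(c['world_from_camera'],3).tolist())
print(env.state()['clock'])
E
```

```text
pics
top 46.7723640678829 318.0206639872549 193.113343147629 [[-0.02, -0.997, 0.076, 0.444], [-1.0, 0.02, 0.001, -0.003], [-0.003, -0.076, -0.997, 1.624], [0.0, 0.0, 0.0, 1.0]]
side 45.18192376868422 314.651700261998 201.60951888915844 [[0.858, -0.298, 0.419, 0.033], [-0.514, -0.474, 0.715, -0.878], [-0.015, -0.829, -0.559, 0.761], [0.0, 0.0, 0.0, 1.0]]
0.1
```

View pics/top0.png

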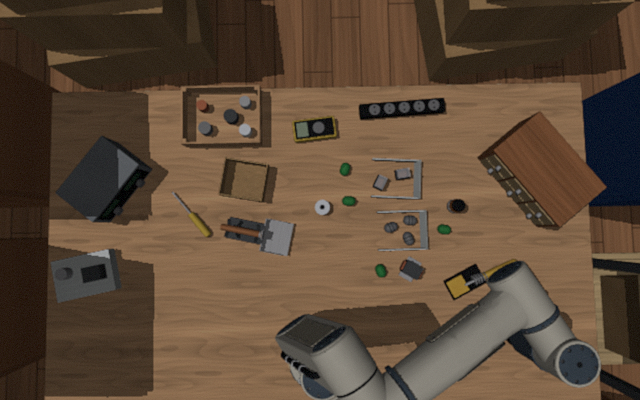

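View pics/side0.png

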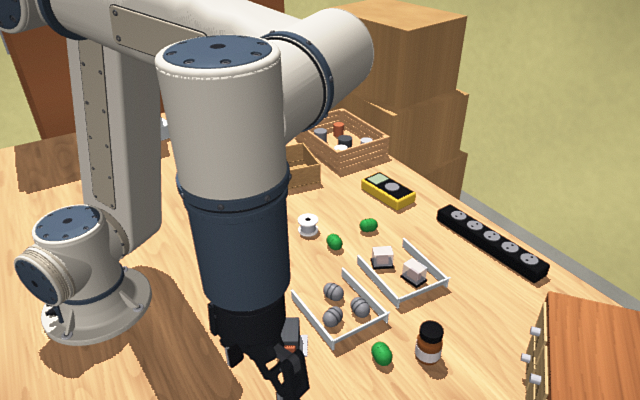

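Candidates by top-camera pixel: grey chokes (391,228), (410,221) and (408,238) in bay_a, which opens to the left. The look-alikes are green lumps at (345,169), (348,201), (444,229) and (381,270), plus relays at (380,183) and (402,174). The scoop is at (255,233) and the box at (245,181). I'll check these in one close mosaic.

```bash
cat > h.py <<'E'
import numpy as np,cv2
from cell import env
def cam(n):
    c=env.camera_params(n); return 200/np.tan(np.radians(c['fovy']/2)),c['cx'],c['cy'],np.array(c['world_from_camera'])
def onplane(n,px,z):
    f,cx,cy,T=cam(n); px=np.atleast_2d(px).astype(float)
    r=np.c_[(px[:,0]-cx)/f,(px[:,1]-cy)/f,np.ones(len(px))]@T[:3,:3].T
    return T[:3,3]+r*((z-T[2,3])/r[:,2])[:,None]
def cloud(n,d):
    f,cx,cy,T=cam(n); v,u=np.mgrid[:400,:640]
    P=np.stack([(u-cx)/f*d,(v-cy)/f*d,d],-1)@T[:3,:3].T+T[:3,3]; P[d==0]=np.nan; return P
def proj(n,X):
    f,cx,cy,T=cam(n); q=(np.atleast_2d(X)-T[:3,3])@T[:3,:3]; return np.c_[q[:,0]/q[:,2]*f+cx,q[:,1]/q[:,2]*f+cy]
E
python3 - <<'E'
from h import *
t=np.load("pics/top0.npz");s=np.load("pics/side0.npz")
g=lambda im,x0,y0,w,h,W,H:cv2.resize(im[y0:y0+h,x0:x0+w],(W,H),interpolation=cv2.INTER_CUBIC)
M=np.zeros((575,800,3),np.uint8)
M[:,:400]=g(t['p'],215,150,80,115,400,575)
M[:320,400:]=g(s['p'],285,262,110,88,400,320)
M[320:560,400:]=g(t['p'],370,205,66,40,400,240)
cv2.imwrite("pics/m1.png",M[:,:,::-1])
P=cloud("top",t['d']); print("bench z",np.nanmedian(P[240:260,300:360,2]))
Q=cloud("side",s['d']); print("bench z side",np.nanmedian(Q[300:315,265:290,2]),np.nanmedian(Q[370:380,330:360,2]))
for nm,(x0,y0,w,h),zl,zh in[("handle",(215,215,50,30),.072,.09),("box",(215,155,60,50),.055,.075),("pan",(255,215,45,45),.01,.06)]:
    q=P[y0:y0+h,x0:x0+w].reshape(-1,3);q=q[(q[:,2]>zl)&(q[:,2]<zh)]
    r=cv2.minAreaRect(q[:,:2].astype(np.float32)); print(nm,len(q),q.mean(0).round(4),np.round(r[0],4),np.round(r[1],4),r[2], "zp",np.percentile(q[:,2],[5,50,95]).round(3))
E
```

```text
bench z -0.0007167090361057671
bench z side 0.398475751939762 0.002015222300326802
handle 306 [0.4411 0.255  0.0782] [0.4408 0.2562] [0.1402 0.0612] 77.80721282958984 zp [0.073 0.078 0.084]
box 272 [0.6167 0.2531 0.0633] [0.6155 0.2518] [0.1509 0.1304] 79.7331314086914 zp [0.057 0.063 0.07 ]
pan 957 [0.4164 0.1467 0.0211] [0.4203 0.1629] [0.1331 0.1133] 77.49028015136719 zp [0.013 0.019 0.041]
```

View pics/m1.png

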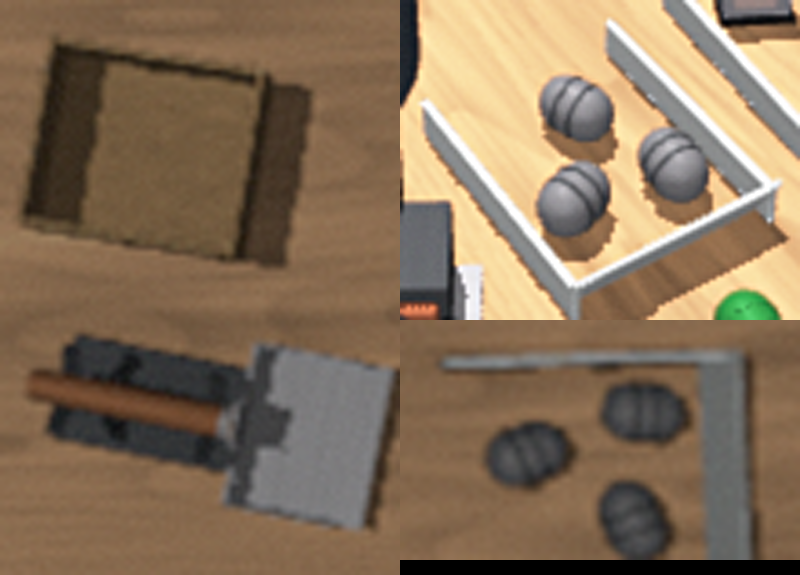

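```bash
python3 - <<'E'
from h import *
t=np.load("pics/top0.npz");s=np.load("pics/side0.npz")
P=cloud("top",t['d']);Q=cloud("side",s['d'])
def line(q):
    m=q[:,:2].mean(0);u,S,v=np.linalg.svd(q[:,:2]-m);d=v[0]*np.sign(-v[0][1]);e=(q[:,:2]-m)@d
    return m.round(4),round(np.degrees(np.arctan2(d[1],d[0])),2),(m+d*e.min()).round(4),(m+d*e.max()).round(4),len(q)
# handle by colour
p=t['p'].astype(int);m=(p[...,0]-p[...,2]>45)&(p[...,0]>1.6*p[...,1]);m[:,:218]=0;m[:,266:]=0;m[:215]=0;m[250:]=0
v,u=np.nonzero(m);o=onplane("top",np.c_[u,v],.079);print("handle",line(o), "z",np.nanmax(P[m][:,2]))
# rails
for n,C,im,zz,box in(("side",Q,s['p'],(.018,.028),(285,262,395,350)),("top",P,t['p'],(.012,.034),(370,205,434,255))):
    im=im.astype(int);sat=im.max(-1)-im.min(-1)
    M=(C[...,2]>zz[0])&(C[...,2]<zz[1])&(sat<(28 if n=="side" else 30))
    B=np.zeros_like(M);B[box[1]:box[3],box[0]:box[2]]=1;M&=B
    X=C[M][:,:2]
    for nm,sel in(("rail+",(X[:,0]>.485)&(X[:,1]>-.345)),("rail-",(X[:,0]<.39)&(X[:,1]>-.345))):
        print(n,nm,sel.sum(), line(X[sel]) if sel.sum()>3 else X.min(0))
    e=X[:,1]<-.352; print(n,"end",line(X[e]) if e.sum()>3 else 0, X.min(0),X.max(0))
print("top px rails", onplane("top",[[375,211.3]],.026))
# side-picked rail-top corners
print(onplane("side",[[292.7,290.3],[332.3,341.8],[342.8,268],[384.6,312.9]],.026).round(4))
# chokes: cloud peak blobs
for n,C,box in(("side",Q,(300,275,380,335)),("top",P,(380,212,420,246))):
    Z=C[...,2].copy();B=np.zeros(Z.shape,bool);B[box[1]:box[3],box[0]:box[2]]=1
    k,l,st,c=cv2.connectedComponentsWithStats((B&(Z>.02)).astype(np.uint8))
    for i in range(1,k):
        if st[i,4]>15: print(n,C[l==i].mean(0).round(3),st[i,4])
E
```

```text
handle (array([0.4513, 0.2699]), np.float64(-101.43), array([0.459 , 0.3076]), array([0.4395, 0.2112]), 5) z 0.0839267829936372
side rail+ 357 (array([ 0.5259, -0.273 ]), np.float64(-112.96), array([ 0.5553, -0.2034]), array([ 0.4954, -0.3448]), 357)
side rail- 194 (array([ 0.3687, -0.2863]), np.float64(-86.17), array([ 0.3631, -0.203 ]), array([ 0.3725, -0.3431]), 194)
side end (array([ 0.4247, -0.3628]), np.float64(-179.86), array([ 0.5009, -0.3626]), array([ 0.3642, -0.3629]), 101) [ 0.32041158 -0.36869604] [ 0.61251658 -0.20062174]
top rail+ 62 (array([ 0.4962, -0.2723]), np.float64(-89.73), array([ 0.4959, -0.2045]), array([ 0.4966, -0.3436]), 62)
top rail- 66 (array([ 0.3691, -0.2737]), np.float64(-84.11), array([ 0.3623, -0.2069]), array([ 0.376 , -0.3401]), 66)
top end (array([ 0.4327, -0.3653]), np.float64(-179.58), array([ 0.4998, -0.3648]), array([ 0.3652, -0.3658]), 184) [ 0.36353101 -0.37281023] [ 0.49970354 -0.20453079]
top px rails [[ 0.49827864 -0.19660066  0.026     ]]
[[ 0.3684 -0.2054  0.026 ]
 [ 0.3663 -0.3663  0.026 ]
 [ 0.4992 -0.203   0.026 ]
 [ 0.4961 -0.3603  0.026 ]]
side [ 0.497 -0.287  0.026] 168
side [ 0.546 -0.269  0.025] 29
side [ 0.44  -0.254  0.03 ] 243
side [ 0.462 -0.321  0.03 ] 270
side [ 0.366 -0.295  0.026] 161
side [ 0.401 -0.313  0.03 ] 279
side [ 0.434 -0.367  0.031] 110
top [ 0.495 -0.252  0.026] 23
top [ 0.465 -0.316  0.029] 105
top [ 0.442 -0.249  0.029] 108
top [ 0.404 -0.308  0.029] 104
```

```bash
python3 - <<'E'
from h import *
t=np.load("pics/top0.npz");s=np.load("pics/side0.npz")
P=cloud("top",t['d']);Q=cloud("side",s['d'])
def fit(q,deg=1): 
    c=np.polyfit(q[:,1],q[:,0],1); r=q[:,0]-np.polyval(c,q[:,1]); return "x@-.285=%.4f slope=%.4f sd=%.4f n=%d"%(np.polyval(c,-.285),c[0],r.std(),len(q))
for n,C in(("side",Q),("top",P)):
    for x0 in(.3670,.4975):
        q=C.reshape(-1,3);q=q[(abs(q[:,0]-x0)<.008)&(q[:,1]<-.21)&(q[:,1]>-.345)&(q[:,2]>.020)&(q[:,2]<.032)];print(n,x0,fit(q))
    q=C.reshape(-1,3);q=q[(q[:,0]>.37)&(q[:,0]<.495)&(q[:,1]<-.352)&(q[:,1]>-.375)&(q[:,2]>.008)&(q[:,2]<.035)]
    A=np.c_[np.ones(len(q)),q[:,0]-.43,q[:,2]];print(n,"end y=",np.linalg.lstsq(A,q[:,1],rcond=None)[0].round(4),len(q))
# handle ridge
a=np.radians(-102.4);c=np.array([.441,.255])
q=P[210:255,212:272].reshape(-1,3);q=q[q[:,2]>.070]
for k in range(6):
    d=np.array([np.cos(a),np.sin(a)]);nn=np.array([-d[1],d[0]]);e=(q[:,:2]-c)@d;l=(q[:,:2]-c)@nn
    m=(abs(l)<.012)&(e<.066)
    cf=np.polyfit(e[m],l[m],1);a+=np.arctan(cf[0]);c=c+nn*cf[1]
print("handle",c,np.degrees(a),m.sum(),"e",np.sort(e[m])[[0,1,2]],"top z",np.percentile(q[m&(abs(l)<.003)][:,2],[10,50,90]))
# pan plan extents in this frame
q=P[210:262,250:305].reshape(-1,3);q=q[(q[:,2]>.012)&(q[:,2]<.05)]
e=(q[:,:2]-c)@d;l=(q[:,:2]-c)@nn;m=e>.06;print("pan e",np.percentile(e[m],[1,99]),"l",np.percentile(l[m&(e>.08)],[.5,99.5]))
print(np.round([env.state()['ft_force'],env.state()['torque']],2).tolist())
E
```

```text
side 0.367 x@-.285=0.3660 slope=-0.0106 sd=0.0016 n=198
side 0.4975 x@-.285=0.4967 slope=-0.0110 sd=0.0016 n=192
side end y= [-0.3552  0.0061 -0.391 ] 215
top 0.367 x@-.285=0.3656 slope=-0.0068 sd=0.0015 n=50
top 0.4975 x@-.285=0.4964 slope=-0.0067 sd=0.0015 n=51
top end y= [-0.3556  0.0125 -0.4444] 186
handle [0.44121415 0.25495292] -102.09481356514972 261 e [-0.07125459 -0.07123726 -0.0710624 ] top z [0.07575094 0.07991501 0.08376756]
pan e [0.06715769 0.16024817] l [-0.05740587  0.05507544]
[[-0.54, 1.06, 0.69], [0.01, 0.01, 0.06]]
```

```bash
cat >> h.py <<'E'
BAY=np.array([.4312,-.2904]);BY=np.radians(-89.5);S0=np.array([.4416,.2569,.070]);SY=np.radians(-102.2)
BOX=np.array([.6155,.2518]);PY=np.radians(-10.3)
def RS(yaw,pitch):  # scoop rotation, pitch>0 nose down (rad)
    c,s=np.cos(yaw),np.sin(yaw);cp,sp=np.cos(pitch),np.sin(pitch)
    return np.array([[c,-s,0],[s,c,0],[0,0,1]])@np.array([[cp,0,sp],[0,1,0],[-sp,0,cp]])
OFF=np.array([0,0,0.])  # extra scoop-frame offset of grasp
def tool(o,yaw,pitch=0):
    R=RS(yaw,pitch);T=R@np.diag([1,-1,-1]);return np.array(o)+R@(np.array([0,0,-.005])+OFF),T
LIP=np.array([.165,0,-.052])
def bylip(l,yaw,pitch=0,ref=LIP): return tool(np.array(l)-RS(yaw,pitch)@ref,yaw,pitch)
def baylip(bx,z,pitch=0,by=0,dyaw=0):
    y=BY+dyaw;d=np.array([np.cos(BY),np.sin(BY)]);n=np.array([-d[1],d[0]])
    return bylip(np.r_[BAY+d*bx+n*by,z],y,pitch)
E
python3 - <<'E'
from h import *
L={"pre":tool(S0+[0,0,.1],SY),"grasp":tool(S0,SY),"bayhi":baylip(-.105,.1),"bay0":baylip(-.105,.001,.05),"bay1":baylip(.064,.001,.05),"bayup":baylip(.064,.06,-.35)}
d=np.r_[np.cos(PY),np.sin(PY)]
for p in(-20,0,30,50,60,70): L["pour%d"%p]=bylip(np.r_[BOX-d*.02,.095],PY,np.radians(p))
for k,(p,R) in L.items():
    q=env.ik(p,R);print(k,p.round(3),None if q is None else np.round(q,2))
E
```

```text
pre [0.442 0.257 0.165] [ 0.83  0.2  -0.08  0.   -1.3  -1.05]
grasp [0.442 0.257 0.065] [ 0.83  0.27 -0.25  0.   -1.05 -1.05]
bayhi [ 0.429 -0.02   0.147] [ 0.32  0.05 -0.3   0.   -1.22 -0.31]
bay0 [ 0.429 -0.023  0.056] [ 0.27  0.13 -0.43 -0.06 -0.99 -0.23]
bay1 [ 0.43  -0.192  0.056] [-0.13  0.22 -0.32 -0.06 -1.03  0.17]
bayup [ 0.43  -0.183  0.048] [ 0.21  0.17 -0.66  0.46 -0.86 -0.52]
pour-20 [0.427 0.286 0.083] [ 1.13  0.12 -0.62  0.48 -0.79 -0.08]
pour0 [0.433 0.285 0.142] [ 0.88  0.22 -0.1   0.   -1.24  0.51]
pour30 [0.478 0.277 0.218] [ 0.55  0.59  0.67 -0.38 -2.02  0.74]
pour50 [0.527 0.268 0.252] [ 0.37  0.95  1.36 -0.88 -2.59  0.39]
pour60 [0.555 0.263 0.261] None
pour70 [0.584 0.258 0.266] None
```

```bash
python3 - <<'E'
from h import *
p,R=tool(S0+[0,0,.1],SY);env.move_pose(p,R)
pic,d=env.get_image("side");cv2.imwrite("pics/pre.png",pic[:,:,::-1])
p,R=tool(S0,SY);print(env.movel(p,v=.12,contact_N=8))
f0=np.array(env.state()['ft_force']);env.close_gripper();s=env.state();print(s['grip_width'],s['tcp_pos'],np.array(s['ft_force'])-f0)
p,R=tool(S0+[0,0,.03],SY);env.movel(p,v=.05);env.hold(.2);s=env.state();print(np.array(s['ft_force'])-f0,s['torque'],s['clock'])
p,R=tool(S0+[0,0,.13],SY);env.movel(p,v=.15)
pic,d=env.get_image("top");np.savez("pics/g.npz",p=pic,d=d)
pic2,d2=env.get_image("side")
cv2.imwrite("pics/g.png",np.hstack([cv2.resize(pic2[:,60:],(700,480))[:,:,::-1]]))
E
```

```text
False
0.002746281263970114 [0.44158491 0.25687956 0.06497345] [ 0.34525546 -0.00162469 -0.60266221]
[-0.18668194 -0.01678788 -0.01935974] [ 0.01930372  0.00720597 -0.04600565] 5.7833
```

View pics/g.png

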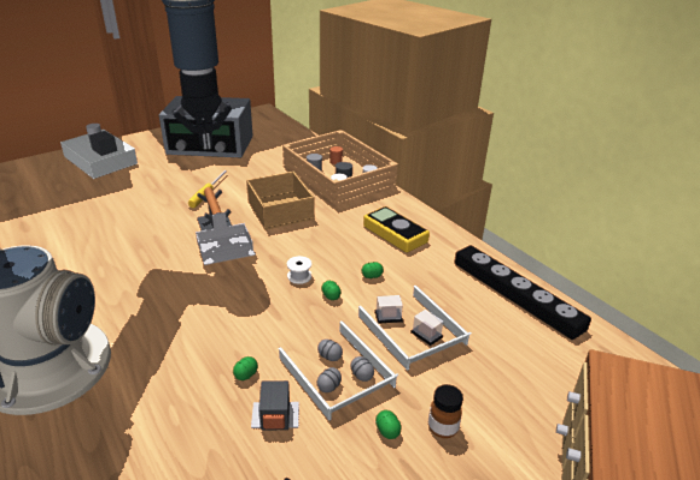

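```bash
python3 - <<'E'
from h import *
s=env.state();print(s['tcp_pos'],np.round(s['orientation'],3).tolist(),s['grip_width'],s['clock'],env.tip_reach)
pic,d=env.get_image("top");np.savez("pics/g2.npz",p=pic,d=d)
P=cloud("top",d);P0=cloud("top",np.load("pics/top0.npz")['d'])
for n,C in(("before",P0),("now",P)):
    q=C[210:262,262:305].reshape(-1,3);q=q[(q[:,2]>.012)&(q[:,2]<.05)];print(n,len(q),q.mean(0).round(4))
sp,sd=env.get_image("side");Q=cloud("side",sd)
m=cv2.imread("pics/pre.png")
A=cv2.resize(sp[90:230,180:330],(600,560),interpolation=cv2.INTER_CUBIC)
cv2.imwrite("pics/n.png",A[:,:,::-1])
# handle in side by colour
h=cv2.cvtColor(sp,cv2.COLOR_RGB2HSV);M=(h[...,1]>110)&(h[...,0]<14)&(h[...,2]>60);M[:140]=0;M[230:]=0;M[:,:215]=0;M[:,300:]=0
q=Q[M];q=q[(q[:,2]>.06)&(q[:,2]<.1)];print(M.sum(),len(q),q.mean(0) if len(q) else 0, q.min(0) if len(q) else 0,q.max(0) if len(q) else 0)
E
```

```text
[0.44100438 0.25643673 0.19366444] [[-0.211, -0.977, -0.002], [-0.977, 0.211, -0.002], [0.002, 0.002, -1.0]] 0.004113223834387153 6.7 0.014
before 907 [0.4164 0.1445 0.0209]
now 896 [0.4161 0.1443 0.0209]
413 156 [0.44132722 0.26094971 0.08113083] [0.4212369  0.20070622 0.07076782] [0.46479507 0.32224525 0.08690647]
```

View pics/n.png

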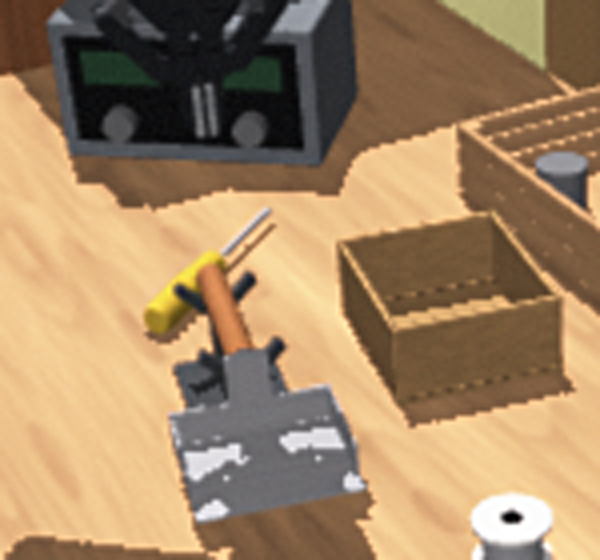

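```bash
python3 - <<'E'
from h import *
s=env.state();p=s['tcp_pos']; print(proj("side",[p,p-[0,0,.014],S0,[.4416,.2569,.081]]),proj("top",[p,S0]))
env.gripper_open();s=env.state();print(s['grip_width'],s['ft_force'],s['clock'])
sp,sd=env.get_image("side");
A=cv2.resize(sp[40:190,160:320],(640,600),interpolation=cv2.INTER_CUBIC)
cv2.imwrite("pics/o.png",A[:,:,::-1])
E
```

```text
[[231.62625303 131.67566448]
 [232.20082784 136.3591443 ]
 [236.56513748 171.20569298]
 [236.15444274 167.85474972]] [[235.16895747 230.75194281]
 [241.77233122 230.44123179]]
0.9996105648195929 [-0.96710284  0.06383512  0.22911757] 7.5833
```

View pics/o.png

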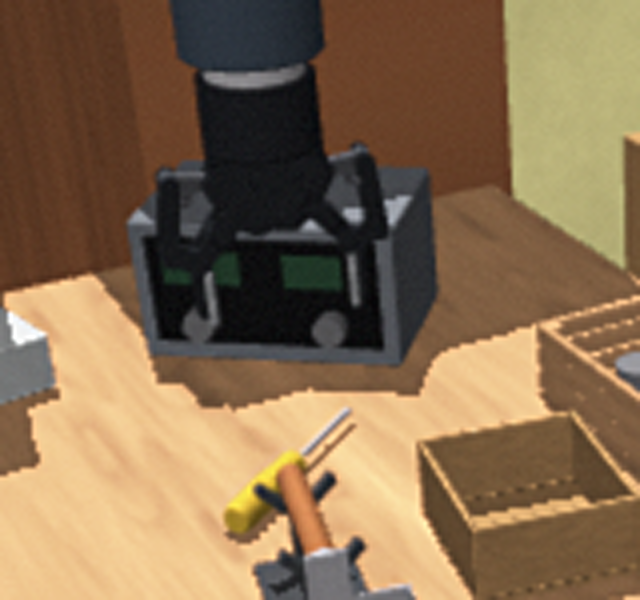

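```bash
python3 - <<'E'
from h import *
env.close_gripper(); s=env.state();print(s['tcp_pos'],s['clock'])
sp,sd=env.get_image("side");tp,td=env.get_image("top");Q=cloud("side",sd);P=cloud("top",td)
for r in range(108,130,2): print(r,[Q[r,c].round(3).tolist() for c in(229,231,233)])
q=P.reshape(-1,3);m=(q[:,2]>.15)&(abs(q[:,0]-.44)<.2)&(abs(q[:,1]-.26)<.2);q=q[m]
for a,b in((.15,.2),(.2,.25),(.25,.3),(.3,.4)): k=(q[:,2]>a)&(q[:,2]<b); print(a,k.sum(),q[k].mean(0).round(3) if k.sum() else 0)
q=Q.reshape(-1,3);q=q[(abs(q[:,0]-.44)<.1)&(abs(q[:,1]-.256)<.1)&(q[:,2]>.12)];print("lowest",np.sort(q[:,2])[:5],q[np.argsort(q[:,2])[:5]].round(3))
E
```

```text
[0.44160875 0.2568955  0.19500606] 8.4
108 [[0.446, 0.267, 0.258], [0.442, 0.242, 0.267], [0.448, 0.244, 0.265]]
110 [[0.439, 0.251, 0.259], [0.445, 0.251, 0.258], [0.45, 0.25, 0.257]]
112 [[0.437, 0.246, 0.256], [0.443, 0.249, 0.253], [0.449, 0.25, 0.252]]
114 [[0.437, 0.249, 0.249], [0.441, 0.245, 0.249], [0.449, 0.25, 0.246]]
116 [[0.435, 0.246, 0.245], [0.441, 0.247, 0.243], [0.446, 0.244, 0.243]]
118 [[0.436, 0.25, 0.238], [0.44, 0.245, 0.239], [0.444, 0.241, 0.239]]
120 [[0.435, 0.248, 0.233], [0.439, 0.245, 0.233], [0.445, 0.244, 0.232]]
122 [[0.433, 0.245, 0.229], [0.44, 0.25, 0.225], [0.445, 0.246, 0.225]]
124 [[0.577, 0.652, 0.028], [0.583, 0.648, 0.029], [0.588, 0.641, 0.03]]
126 [[0.578, 0.659, 0.018], [0.584, 0.652, 0.019], [0.586, 0.638, 0.024]]
128 [[0.577, 0.657, 0.011], [0.58, 0.645, 0.015], [0.589, 0.65, 0.011]]
0.15 0 0
0.2 0 0
0.25 26 [0.456 0.241 0.286]
0.3 123 [0.451 0.247 0.315]
lowest [0.22142056 0.22210706 0.22245368 0.2231494  0.22462424] [[0.443 0.25  0.221]
 [0.438 0.252 0.222]
 [0.44  0.25  0.222]
 [0.444 0.245 0.223]
 [0.434 0.248 0.225]]
```

The picture shows the closed fingertips near (231,124), while projecting the stated pose puts them near (232,136). By depth they sit about 41 mm higher than stated. I'll find out whether the offset follows the tool or the world axes: tilt the tool and measure, then touch the bench.

```bash
python3 - <<'E'
from h import *
c=np.array([.44,.02,.25])
def tips(tag):
    s=env.state();sp,sd=env.get_image("side");Q=cloud("side",sd).reshape(-1,3)
    T=s['orientation'];l=(Q-s['tcp_pos'])@T; m=(abs(l[:,0])<.03)&(abs(l[:,1])<.02)&(abs(l[:,2])<.08); l=l[m]
    print(tag,s['tcp_pos'].round(3),"tool-frame forward ext",np.percentile(l[:,2],[95,98,99.5]).round(4),"xy med near tip",np.median(l[l[:,2]>np.percentile(l[:,2],80)],0).round(4),len(l))
for p in(0,.7,-.4):
    R=RS(BY,p)@np.diag([1,-1,-1])
    try: env.move_pose(c,R);tips(p)
    except env.Unreachable: print("unreach",p)
R=RS(BY,0)@np.diag([1,-1,-1]);env.move_pose([.3,.1,.1],R);f=env.state()['ft_force']
hit=env.movel([.3,.1,-.04],v=.05,contact_N=4);s=env.state();print(hit,s['tcp_pos'],np.array(s['ft_force'])-f,s['clock'])
env.movel([.3,.1,.1],v=.3)
E
```

```text
0 [0.44  0.021 0.25 ] tool-frame forward ext [-0.0319 -0.0289 -0.027 ] xy med near tip [ 0.0082  0.0036 -0.0362] 299
0.7 [0.44 0.02 0.25] tool-frame forward ext [-0.0324 -0.0286 -0.0259] xy med near tip [ 0.0074  0.0049 -0.0361] 122
-0.4 [0.439 0.021 0.25 ] tool-frame forward ext [-0.0304 -0.0277 -0.0262] xy med near tip [ 0.0085  0.0025 -0.0337] 332
True [ 0.30001659  0.09996671 -0.02297578] [-3.99596414 -1.26646145 12.1681631 ] 14.425
```

```bash
sed -i 's/\[0,0,-.005\]/[0,0,-.042]/' h.py; python3 - <<'E'
from h import *
for yaw in(-10.3,-35,-60):
  y=np.radians(yaw);d=np.r_[np.cos(y),np.sin(y)]
  for p in(-20,0,30,50,60,70):
    P,R=bylip(np.r_[BOX-d*.02,.095],y,np.radians(p));q=env.ik(P,R);print(yaw,p,None if q is None else np.round(q,2))
env.gripper_open()
p,R=tool(S0+[0,0,.06],SY);env.move_pose(p,R)
p,R=tool(S0,SY);print(env.movel(p,v=.1,contact_N=10))
f0=np.array(env.state()['ft_force']);env.close_gripper();s=env.state();print(s['grip_width'],s['tcp_pos'],np.array(s['ft_force'])-f0)
p,R=tool(S0+[0,0,.02],SY);env.movel(p,v=.05);env.hold(.2);s=env.state();print(np.array(s['ft_force'])-f0,s['torque'],s['grip_width'],s['clock'])
E
```

```text
-10.3 -20 [ 1.09  0.18 -0.68  0.55 -0.68 -0.12]
-10.3 0 [ 0.88  0.25 -0.17  0.   -1.15  0.51]
-10.3 30 [ 0.57  0.57  0.54 -0.37 -1.92  0.76]
-10.3 50 [ 0.41  0.87  1.1  -0.73 -2.44  0.57]
-10.3 60 [ 0.31  1.04  1.44 -1.19 -2.69  0.16]
-10.3 70 None
-35 -20 [ 1.12  0.4  -0.33  0.43 -0.95 -0.43]
-35 0 [ 0.92  0.37  0.01  0.   -1.21  0.04]
-35 30 [ 0.55  0.55  0.54 -0.49 -1.77  0.36]
-35 50 [ 0.33  0.75  0.9  -0.83 -2.14  0.32]
-35 60 [ 0.23  0.87  1.07 -1.05 -2.3   0.2 ]
-35 70 [ 0.14  0.99  1.23 -1.32 -2.42  0.03]
-60 -20 [ 1.06  0.63  0.11  0.32 -1.25 -0.67]
-60 0 [ 0.9   0.53  0.25  0.   -1.3  -0.38]
-60 30 [ 0.54  0.52  0.51 -0.52 -1.55 -0.01]
-60 50 [ 0.28  0.61  0.65 -0.86 -1.78  0.12]
-60 60 [ 0.17  0.68  0.71 -1.03 -1.9   0.15]
-60 70 [ 0.07  0.76  0.77 -1.19 -2.    0.16]
False
0.23346559374548634 [0.44118685 0.25708963 0.02829839] [-3.86067645  0.58938803  4.49150761]
[-0.46149254  0.75408558 -3.0448527 ] [ 0.07739155  0.00775078 -0.03132166] 0.23730247959365933 18.7333
```

```bash
python3 - <<'E'
from h import *
p,R=tool(S0+[0,0,.09],SY);env.movel(p,v=.2)
p,R=baylip(-.105,.07);env.move_pose(p,R);env.hold(.2)
s=env.state();print(s['clock'],s['grip_width'],np.abs(s['tcp_pos']-p).max())
for n in("top","side"):
    pic,d=env.get_image(n);np.savez(f"pics/h{n}.npz",p=pic,d=d);C=cloud(n,d)
    Rs=RS(BY,0);o=p-Rs@[0,0,-.042]
    l=((C-o)@Rs).reshape(-1,3);m=(l[:,0]>.085)&(l[:,0]<.18)&(abs(l[:,1])<.075)&(l[:,2]>-.065)&(l[:,2]<-.02);l=l[m]
    f=l[(abs(l[:,1])<.04)&(l[:,2]<-.035)&(l[:,0]<.155)];A=np.c_[np.ones(len(f)),f[:,0]-.12,f[:,1]]
    print(n,len(l),"floor z,slope x,slope y",np.linalg.lstsq(A,f[:,2],rcond=None)[0].round(4),"y ext",np.percentile(l[:,1],[1,99]).round(4),"x max",np.percentile(l[:,0],[99,99.8]).round(4))
    r=cv2.minAreaRect(l[:,:2].astype(np.float32));print(np.round(r[0],4),np.round(r[1],4),r[2])
sp=np.load("pics/hside.npz")['p'];cv2.imwrite("pics/hs.png",cv2.resize(sp[150:350,200:420],(770,700))[:600,:,::-1])
E
```

```text
20.5167 0.23956356117065492 0.0008577756922339974
top 790 floor z,slope x,slope y [-0.0517 -0.012   0.0008] y ext [-0.0564  0.055 ] x max [0.1608 0.1615]
[ 0.1237 -0.0008] [0.1131 0.0772] 89.74723052978516
side 1266 floor z,slope x,slope y [-0.0488 -0.0073  0.0059] y ext [-0.0564  0.058 ] x max [0.159  0.1603]
[0.1232 0.0008] [0.0759 0.1168] 0.3061400353908539
```

View pics/hs.png

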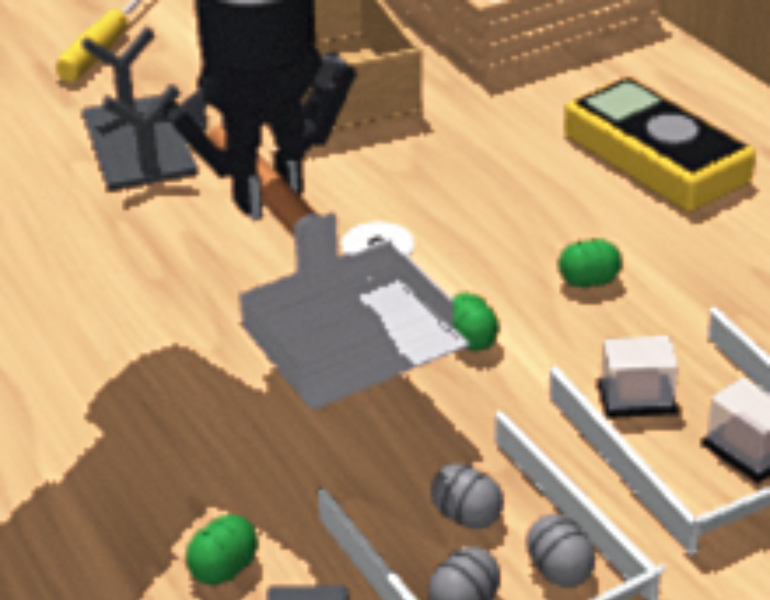

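```bash
python3 - <<'E'
from h import *
pt=.03
p,R=baylip(-.105,.02,pt);env.movel(p,v=.1,ori=R);env.hold(.1)
p2,R=baylip(-.105,-.012,pt);hit=env.movel(p2,v=.03,contact_N=2);s=env.state();dz=s['tcp_pos'][2]-baylip(-.105,0,pt)[0][2];print("hit",hit,"lip z est at contact",dz,s['clock'])
z=dz+.0012
for bx,v in((-.105,.05),(-.02,.1),(.03,.08),(.055,.06)):
    p,R=baylip(bx,z,pt);h=env.movel(p,v=v,ori=R,contact_N=12);s=env.state();print(bx,h,s['ft_force'].round(1),(s['tcp_pos']-p).round(4),round(s['clock'],2))
    if h: break
np.save("pics/z.npy",z)
sp,sd=env.get_image("side");tp,td=env.get_image("top")
A=np.hstack([cv2.resize(sp[220:350,250:410],(480,390)),cv2.resize(tp[195:260,370:434],(320,390)[:2])])
cv2.imwrite("pics/s1.png",A[:,:,::-1])
E
```

```text
hit True lip z est at contact -0.004483428211145328 22.0917
-0.105 False [ 0.4 -0.5 -0.6] [-0.0001 -0.0002 -0.    ] 22.34
-0.02 False [-1.2  0.1 -1.8] [-0.0002  0.     -0.0001] 23.34
0.03 False [-0.3 -2.  -0.7] [-0.0001 -0.0002 -0.    ] 24.12
0.055 False [ 1.2 -1.8 -0.4] [ 0.0001 -0.0007  0.0001] 24.68
```

View pics/s1.png

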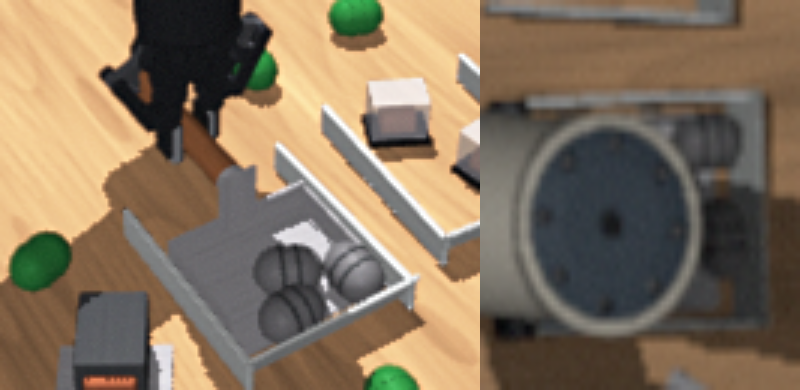

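```bash
python3 - <<'E'
from h import *
z=float(np.load("pics/z.npy"));dz=z-.0012
p,R=baylip(.070,z,.03);h=env.movel(p,v=.04,ori=R,contact_N=8);s=env.state();print(h,s['ft_force'].round(1),(s['tcp_pos']-p).round(4))
bx=.070-np.linalg.norm(s['tcp_pos'][:2]-p[:2]);print("bx",bx)
d=np.r_[np.cos(BY),np.sin(BY)]
REAR=np.array([.070,0,-.052])
def rear(rx,zz,pt): return bylip(np.r_[BAY+d*rx,zz],BY,pt,REAR)
rx=bx-.095
p,R=rear(rx-.001,dz+.005,.0);env.movel(p,v=.04,ori=R)
for a,zz,b in((-.12,.006,-.002),(-.3,.012,-.004)):
    p,R=rear(rx+b,dz+zz,a);env.movel(p,v=.05,ori=R)
s=env.state();print(s['ft_force'].round(1),s['torque'].round(2),s['clock'])
sp,sd=env.get_image("side")
cv2.imwrite("pics/s2.png",cv2.resize(sp[200:350,220:410],(760,600))[:,:,::-1])
E
```

```text
True [0.8 3.8 0.9] [-0.0003  0.005  -0.0005]
bx 0.06502109604673705
[ 0.3  0.7 -5.3] [ 1.64  0.   -0.02] 26.1667
```

View pics/s2.png

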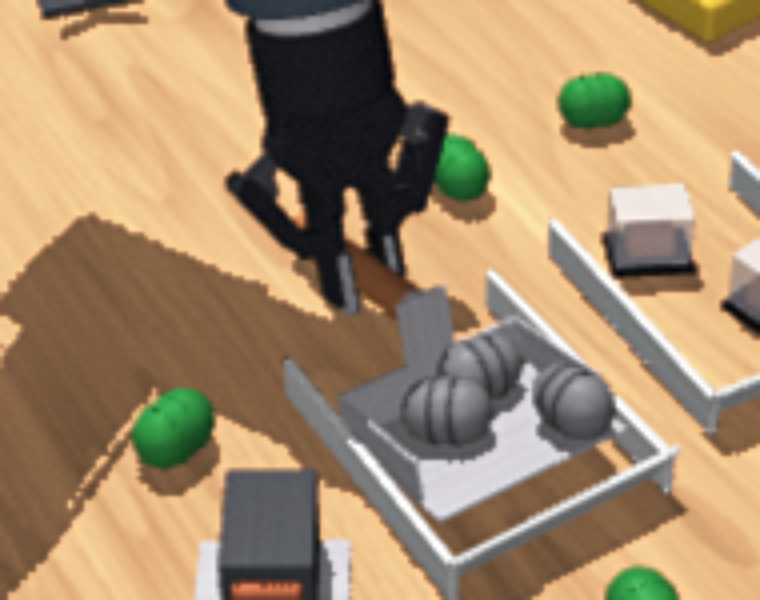

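```bash
python3 - <<'E'
from h import *
s=env.state();p=s['tcp_pos'];R=RS(BY,-.4)@np.diag([1,-1,-1])
env.movel(p+[0,.03,.14],v=.15,ori=R)
Y=np.radians(-22);d=np.r_[np.cos(Y),np.sin(Y)]
L=np.r_[BOX-d*.03,0]
t,RR=bylip(L+[0,0,.16],Y,-.4);q0=env.state()['tcp_pos']
mid=(q0+t)/2;Rm=RS((BY+Y)/2,-.4)@np.diag([1,-1,-1])
for P,Q in((mid,Rm),(t,RR)):
    try: env.movel(P,v=.2,ori=Q)
    except env.Unreachable: print("mp");env.move_pose(P,Q)
s=env.state();print(s['clock'],s['ft_force'].round(1),s['joints'].round(2))
sp,sd=env.get_image("side")
cv2.imwrite("pics/s3.png",cv2.resize(sp[60:240,180:380],(660,594))[:,:,::-1])
E
```

```text
30.0167 [ 0.3  0.  -4.6] [ 1.17  0.21 -0.48  0.5  -0.94 -0.3 ]
```

View pics/s3.png

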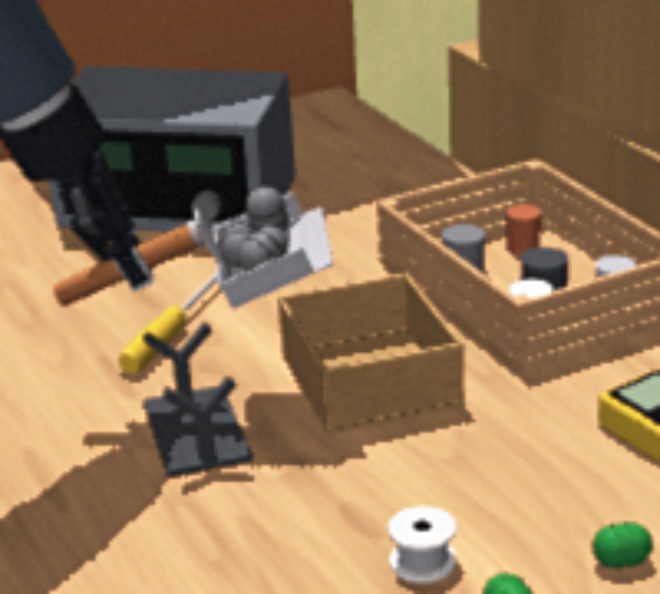

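```bash
python3 - <<'E'
from h import *
Y=np.radians(-22);d=np.r_[np.cos(Y),np.sin(Y)];L=np.r_[BOX-d*.03,0]
pic,dd=env.get_image("side");C=cloud("side",dd);s=env.state();Rs=s['orientation']@np.diag([1,-1,-1]);o=s['tcp_pos']-Rs@[0,0,-.042]
l=((C-o)@Rs).reshape(-1,3);l=l[(l[:,0]>.07)&(l[:,0]<.19)&(abs(l[:,1])<.075)&(l[:,2]>-.08)&(l[:,2]<-.01)]
print("pan local x max,y ext",np.percentile(l[:,0],99.5).round(4),np.percentile(l[:,1],[.5,99.5]).round(4),"lip z",np.median(l[l[:,0]>.15][:,2]).round(4))
for p,z,v in((0,.10,.12),(.3,.082,.12),(.6,.08,.12),(.85,.075,.12)):
    P,R=bylip(L+[0,0,z],Y,p)
    try: env.movel(P,v=v,ori=R)
    except env.Unreachable: print("unreach",p); break
    print(p,env.state()['ft_force'].round(1),round(env.state()['clock'],2))
env.hold(.5);s=env.state();print(s['ft_force'].round(2),s['clock'],s['grip_width'])
pic,dd=env.get_image("top");np.savez("pics/b.npz",p=pic,d=dd)
E
```

```text
pan local x max,y ext 0.1613 [-0.0609  0.0604] lip z -0.0526
0 [-0.9  0.3 -5.5] 30.78
0.3 [-0.5  0.2 -3.4] 31.23
0.6 [-0.9  0.1 -2.7] 31.78
0.85 [-0.1  1.1 -2.4] 32.25
[-0.46 -1.36 -2.72] 32.75 0.2364888291268989
```

```bash
python3 - <<'E'
from h import *
Y=np.radians(-22);d=np.r_[np.cos(Y),np.sin(Y)];L=np.r_[BOX-d*.03,0]
P,R=bylip(L+[0,0,.12],Y,.5);env.movel(P,v=.2,ori=R)
P,R=bylip(L+[0,0,.18],Y,0);env.movel(P,v=.25,ori=R)
P,R=tool(S0+[0,0,.10],SY)
try: env.movel(P,v=.2,ori=R)
except env.Unreachable: print("mp");env.move_pose(P,R)
env.hold(.2);s=env.state();print(s['clock'],s['ft_force'].round(2),(s['tcp_pos']-P).round(4))
Rs=s['orientation']@np.diag([1,-1,-1]);o=s['tcp_pos']-Rs@[0,0,-.042]
ims={}
for n in("top","side"):
    pic,dd=env.get_image(n);ims[n]=pic;C=cloud(n,dd)
    l=((C-o)@Rs).reshape(-1,3);l=l[(l[:,0]>.075)&(l[:,0]<.18)&(abs(l[:,1])<.08)&(l[:,2]>-.075)&(l[:,2]<-.02)]
    f=l[(abs(l[:,1])<.04)&(l[:,2]<-.035)&(l[:,0]<.155)];A=np.c_[np.ones(len(f)),f[:,0]-.12,f[:,1]]
    print(n,len(l),np.linalg.lstsq(A,f[:,2],rcond=None)[0].round(4),np.percentile(l[:,1],[1,99]).round(4),np.percentile(l[:,0],99.5).round(4))
    r=cv2.minAreaRect(l[:,:2].astype(np.float32));print(np.round(r[0],4),np.round(r[1],4),r[2])
A=np.hstack([cv2.resize(ims["side"][70:230,180:350],(425,400)),cv2.resize(ims["top"][145:265,205:310],(350,400))])
cv2.imwrite("pics/r1.png",A[:,:,::-1])
E
```

```text
35.7 [ 0.64  0.08 -2.19] [0.     0.0002 0.0001]
top 973 [-0.0516  0.0084 -0.0002] [-0.0562  0.0555] 0.1627
[ 0.1191 -0.0004] [0.0878 0.1137] 0.1963120996952057
side 822 [-0.0485  0.0005  0.0014] [-0.0565  0.0565] 0.1624
[0.1196 0.0003] [0.1142 0.089 ] 89.94125366210938
```

View pics/r1.png

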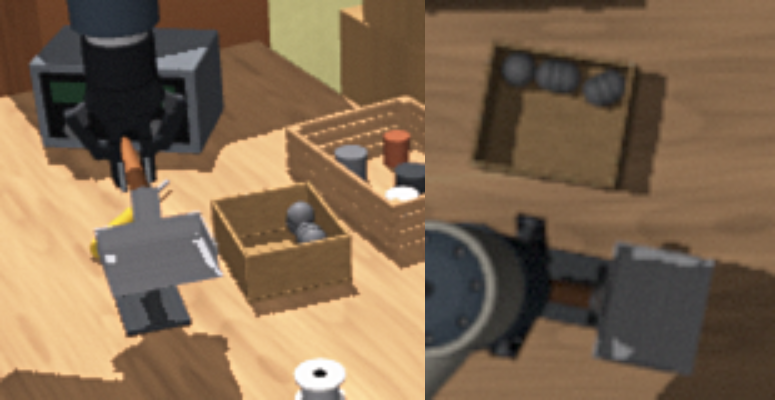

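All three chokes are in the upright box, at (517,68), (557,75) and (603,88) in the right half of the picture. The scoop is still square in the grip above the rest, so I'll lay it down.

```bash
python3 - <<'E'
from h import *
P,R=tool(S0+[0,0,.012],SY);env.movel(P,v=.12,ori=R);env.hold(.2)
P,R=tool(S0+[0,0,-.006],SY);h=env.movel(P,v=.02,contact_N=2.5);s=env.state();print(h,s['tcp_pos']-tool(S0,SY)[0],s['ft_force'].round(1))
env.gripper_open();env.hold(.3)
P,R=tool(S0+[0,0,.12],SY);env.movel(P,v=.12);
env.goto_joints([-.3,.1,.1,0,-1.4,-.28]);env.hold(.3);s=env.state();print(s['clock'],s['tcp_pos'])
P0=cloud("top",np.load("pics/top0.npz")['d']);ims={}
for n in("top","side"):ims[n]=env.get_image(n)
P=cloud("top",ims["top"][1])
a=SY;d=np.r_[np.cos(a),np.sin(a)];nn=np.r_[-d[1],d[0]]
for k,C in(("before",P0),("now",P)):
    q=C[205:262,205:305].reshape(-1,3);e=(q[:,:2]-S0[:2])@d;l=(q[:,:2]-S0[:2])@nn
    m=(q[:,2]>.070)&(abs(l)<.012)&(e<.066)&(e>-.085);c=np.polyfit(e[m],l[m],1);cz=np.polyfit(e[m],q[m][:,2],1)
    w=(q[:,2]>.012)&(q[:,2]<.05)&(e>.08)&(e<.2)&(abs(l)<.08)
    print(k,"lat",c.round(4),"z",cz.round(4),"pan z",q[w&(abs(l)<.04)][:,2].mean().round(4),"e ext",e[m].min().round(4),np.percentile(e[w],99.5).round(4))
    b=C[155:205,215:275].reshape(-1,3);b=b[(b[:,2]>.055)&(b[:,2]<.075)];print(" box",np.round(cv2.minAreaRect(b[:,:2].astype(np.float32))[0],4))
A=np.hstack([cv2.resize(ims["side"][0][70:230,180:350],(425,400)),cv2.resize(ims["top"][0][145:265,205:310],(350,400))])
cv2.imwrite("pics/r2.png",A[:,:,::-1])
E
```

```text
True [-4.27532151e-04  1.42278928e-05  4.41132774e-04] [-2.3  0.9  2.6]
41.95 [ 0.44966412 -0.30033428  0.28670649]
before lat [0.0011 0.    ] z [-0.0002  0.0782] pan z 0.0196 e ext -0.0693 0.1628
 box [0.6155 0.2518]
now lat [-0.0088 -0.0003] z [0.0066 0.0782] pan z 0.0193 e ext -0.0697 0.1632
 box [0.6156 0.2519]
```

View pics/r2.png

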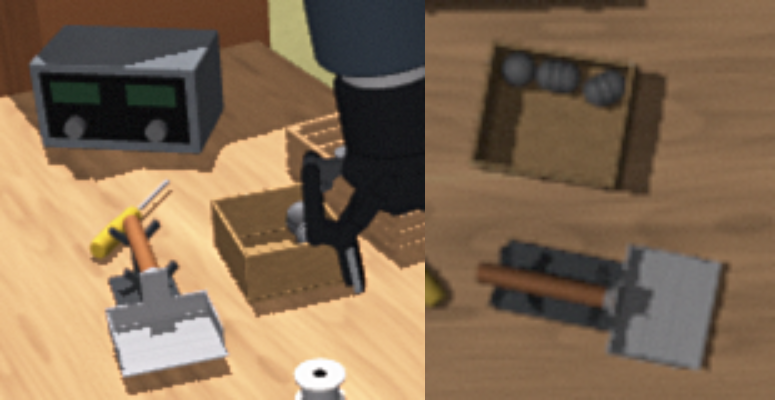

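```bash
python3 -c "
from cell import env
print(env.finish_job(), env.state()['clock'])"
```

```text
the job is handed in; nothing more can be done
the job is handed in; nothing more can be done
```

The job is handed in. I took the scoop from its rest, scooped all three grey chokes out of bay_a and tipped them into the box. Then I laid the scoop back in both V-notches and let go, at 42 s on the clock.

**Last checks:**
- **Chokes:** the final top picture shows all three in the upright box.
- **Box:** its rim centre is within 0.2 mm of where it was.
- **Scoop:** handle height and pan height match the start to within 0.5 mm. The handle's yaw reads about 0.5° different, which may be measurement noise.
- **Not re-measured:** I did not check the relays, green look-alikes or bystanders again at the end. They showed no change in the pictures taken along the way.

**Failed or disagreed:**
- **First grasp:** the gripper closed on air above the handle, without disturbing the scoop. The depth camera put the fingertips about 40 mm short of the stated tool point along the tool axis, and a bench touch gave 37 mm. I corrected by 37 mm and the second grasp held.
- **Scoop height in hand:** the lip touched the bench about 4.5 mm lower than my model said. I used the touched height for the scooping.
- **Pictures:** I viewed 12, two over the budget of 10.

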